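Prime the bench hand pump until its pin stands out

ROBOT

A 6-joint arm with a two-finger parallel gripper is mounted at the origin on the work surface. World frame = base frame: x ahead of the robot, y to its left, z up, the work surface at z = 0. Lengths are in mm, angles in rad, forces in N, time in s.
With the tool pointing down it reaches from about 275 to 1000 mm from the base axis. Payload 8.4 kg.
Tool frame: the origin (TCP) lies at the centre of the arm's flange, where the gripper is bolted on; the fingertips stand 173 mm ahead of it and the grasp point (between the pads) lies 155 mm ahead of it; z points along the fingers, y is the direction in which the jaws open and shut (so a half turn about z gives the same grasp; the last joint's range is limited). The gripper opens to 85 mm and grips with 20 to 120 N. Pads are 22 mm wide; open, the fingers measure 114 mm over their backs; the gripper's body (76 mm by 85 mm) begins 54 mm behind the grasp point. The pads swing forward as they close: fully open they stand 13 mm farther back than shut.
Start: joints at [-1.146, 0.353, 1.633, -0, 1.155, -0.002], TCP at [258.724, -568.939, 404.681] pointing down, gripper open.
Joint ranges: [-2.63, 2.63], [-0.92, 2.1], [0.06, 2.66], [-1.3, 4.44], [0, 2.69], [-3.02, 3.02]. Speed limits (rad/s): [2.22, 2.22, 2.79, 3.14, 3.14, 3.14].

INTERFACE

Orientations are given as [roll, pitch, yaw] about the fixed x, y, z axes, in that order (R = Rz(yaw) Ry(pitch) Rx(roll)).
In Python, from rig import sense, grab_frame, camera_model, sign_off gives the robot as it stands. The module is installed in compiled form; this text tells all that it offers.
- The arm moves only by the tool step_arm, never from a script. Its argument "commands" is a list of rows, each a list of 3 entries, a list of its own where there are three numbers: the shift along the tool's x, y, z in mm, then the turn about the tool's z in rad, then the opening, from 0 (shut) to 1 (fully open). A call has 1 to 20 rows; each row shifts and turns the pose as measured when the row begins, along the tool's axes as they then stand; what a row does not reach is not made up. A row lasts 1/8 s, in which the tool goes at most 62.5 mm and 10.7 degrees, less where a joint would pass 70% of its speed; a pose out of reach is approached as far as the arm can. A call with a gripper value outside its range is refused whole. The fingers move at their own pace and stop on an object; "force" is the grip in N (left out, the last holds). Time passes only in rows, so rows that do not move let the fingers close. It gives the time, the measured TCP pose, the force and the opening at its end, in the units of the state.
- sense(): the state, without advancing time (a new reading comes with each control period).
- grab_frame(name): name is "side" or "top" or "wrist"; returns the picture (480x640x3 uint8, blue, green, red); there is no depth.
- camera_model(name): a dict with "fx", "fy", "cx", "cy" (pixels), "R" (3x3) and "t" (3): a world point X has camera coordinates R X + t. Camera axes: x right, y down, z forward; pixel columns grow to the right and rows downward; lengths in mm; the calibration is good to about 2 mm. A picture is of the moment at which its call begins: read the wrist's pose just before it. camera_model takes no time and is no camera call; for the wrist camera it gives the pose at the moment of the call.
- sign_off(): hands the job in, once; it reports no verdict.
The state is a dict: "clock": time; "qpos": joint angles; "qvel": joint speeds; "joint_efforts": joint torques, N m; "eef_pos": TCP position; "tcp_rot": TCP orientation; "contact_force": force on the tool from outside, world axes, zero at the start; "wrist_torque": the same for the moment, N m; "opening": opening from 0.0 (shut) to 1.0 (fully open).
Only numpy, scipy, OpenCV 4.12 (cv2) and the standard library are available. Lean on these libraries where they do the work, as an engineer would, in place of code of your own. Each camera call takes 0.05 s, during which the arm holds its last target. There are 200 camera calls.

TASK

Prime the bench hand pump: push its black spring plunger all the way down and let it come all the way back up, again and again, until the slim steel indicator pin on the same block has popped fully out and rises no further (the dark ring round its foot then shows above the block). Nothing is to be gripped: only press the plunger, do not touch the pin, and do not lift or move the other things on the bench. Finish with the plunger back up and the hand clear.

Things in the scene. Friction and masses are not known exactly. Their poses are not given: they have to be found in the camera images.
- pump_mid (a point): the hand pump, bolted down: aluminium block 84 x 180 mm, top face 85 mm above the bench, on a dark base plate 110 x 200 x 12 mm. This point is the centre of the block's top face; its y axis runs along the block from the plunger (45 mm towards -y) to the indicator pin (45 mm towards +y), z is up
- plunger_top (a point): centre of the top of the plunger's black mushroom knob, 44 mm across and 16 mm thick, on a coil spring; the flat part of the top is 36 mm across. At rest the top is 56 mm above the block (141 mm above the bench); it moves with the plunger, straight down
- plunger (a joint): how far the plunger is pushed down: 0 at rest (up), 0.026 m fully down against its stop. The spring pushes back with 6 N at the top and 12.5 N at the bottom (2 N more while it lifts the pin) and returns the plunger by itself when let go. Only a nearly full stroke, with a nearly full return after it, works the ratchet inside for certain
- pin_top (a point): top of the indicator pin, a steel rod 12 mm across; it moves with the pin, straight up: 7 mm above the block at joint value 0, 51 mm above it when fully out
- pin (a joint): how far the indicator pin has come out: it starts anywhere from 0 to 0.012 m, each full stroke lifts it on the way down by 0.008 m (the first one by anything from 0 to 0.011) and it stays there; 0.041 to 0.044 m is fully out, reached after 4 to 6 full strokes (a stroke earlier it stands at 0.033 to 0.036). Further strokes do no harm and lift it no further
- vial_a: bystander, leave alone: small amber glass vial with black cap, upright, 30 mm across, 45 mm tall; origin at the centre of its underside
- vial_b: bystander, leave alone: amber glass vial with black cap, upright, 36 mm across, 55 mm tall; origin at the centre of its underside
- holder: bystander, leave alone: aluminium sample holder, 60 x 60 x 30 mm with four holes in its top; origin at the centre of its underside
- tweezers: bystander, leave alone: steel tweezers lying flat, about 130 mm long, 8 mm high; origin at mid-length near the bench
- driver: bystander, leave alone: screwdriver with black handle, lying flat, 170 mm long, about 30 mm high; origin at mid-length at the bench
- dish: bystander, leave alone: steel dish, 90 mm across, 25 mm high; origin at the centre of its underside
- tray: bystander, leave alone: white two-part tray, 100 x 140 x 30 mm; origin at the centre of its underside
Not all that is in view belongs to the job. Leave any yellow look-alike of the part that bears pump_mid alone.

How it is judged:
By the outcome, as a careful person would: the job done as asked, in the order asked, and still so for the second after the job is handed in, with the robot touching nothing.
It also fails if it takes over 48 s, if anything falls off the work surface, if the arm or the gripper's body presses on something with over 40 N, if the wrist force passes 120 N, or if a joint passes its speed limit or range.

## Working session

There is one attempt and no reset: what is moved stays moved. The work goes in short steps, Python scripts to look and compute and a tool call to move; the robot and the scene stay as the last step left them, time stands still between calls to the robot, and variables do not carry over. Pictures are saved under pics/ and viewed, about 8 in all and at most 12, crops included, and the job is handed in when it is done.

Besides the shell and the picture viewer there is one more tool, called after "Emit:" as name([rows], argument=value, ...), one row to a line, values as JSON. step_arm: Moves the arm, as the interface text tells. Its arguments: {"type":"object","properties":{"commands":{"type":"array","items":{"type":"array"}},"force":{"type":"number"}},"required":["commands"]}

```bash
mkdir -p pics
cat > h.py <<'E'
import numpy as np,cv2
from rig import *
def ray(n,uv,m=None):
    m=m or camera_model(n);R=np.array(m["R"]);t=np.array(m["t"])
    d=R.T@np.array([(uv[0]-m["cx"])/m["fx"],(uv[1]-m["cy"])/m["fy"],1]);return -R.T@t,d/np.linalg.norm(d)
def atz(n,uv,z,m=None):
    c,d=ray(n,uv,m);return c+d*(z-c[2])/d[2]
def tri(rs):
    A=np.zeros((3,3));b=np.zeros(3)
    for c,d in rs:
        P=np.eye(3)-np.outer(d,d);A+=P;b+=P@c
    return np.linalg.solve(A,b)
def proj(n,X,m=None):
    m=m or camera_model(n);p=np.array(m["R"])@X+np.array(m["t"]);return m["fx"]*p[0]/p[2]+m["cx"],m["fy"]*p[1]/p[2]+m["cy"]
E
python3 - <<'E'
from h import *
for n in("side","top"):
    f=grab_frame(n);cv2.imwrite(f"pics/{n}0.png",f);c,d=ray(n,(320,240));print(n,c.round(),d.round(2))
s=sense();print(s["clock"],s["eef_pos"],s["tcp_rot"],s["opening"],s["contact_force"])
E
```

```text
side [395. 604. 850.] [ 0.06 -0.62 -0.78]
top [ 267.   18. 1203.] [ 0.17  0.01 -0.99]
0.1 [ 258.64969783 -568.74705367  404.01431383] [-3.14032355e+00 -1.11520596e-05  4.26783965e-01] 1.002906261132082 [ 0.21461576 -0.44858842 -0.35442838]
```

View pics/side0.png

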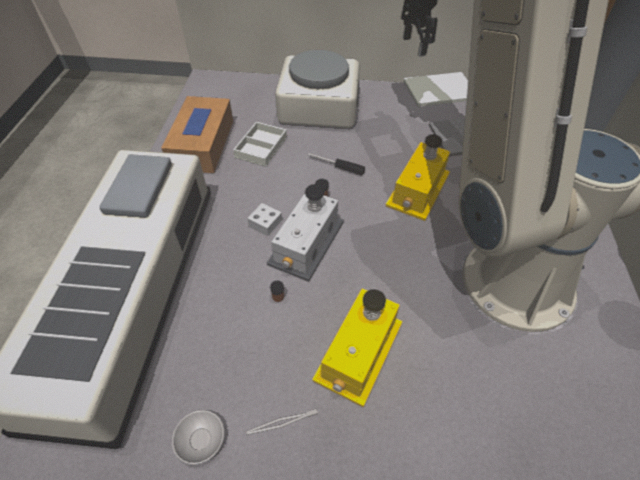

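View pics/top0.png

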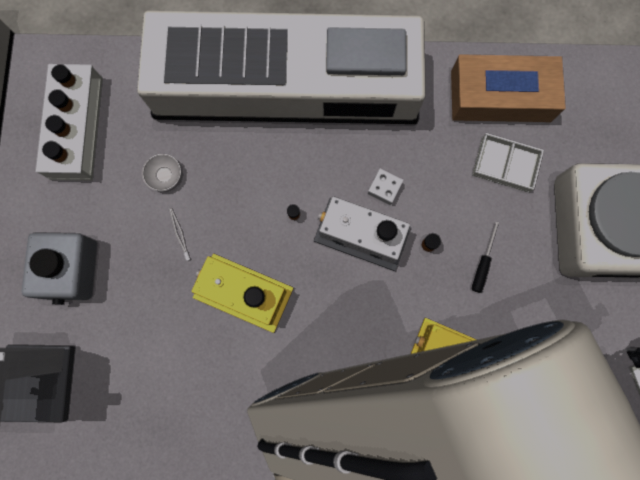

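Three pump-like things appear: top (387,231) / side (314,192), aluminium with a dark base; top (254,297) / side (374,300), yellow; and top (445,335) / side (432,142), yellow. The aluminium one fits the description and the yellow ones are look-alikes. I'll confirm this in an enlarged crop. vial_b stands just behind the plunger at top (431,242).

Run:
```python
from h import *
a=cv2.imread("pics/side0.png")[165:285,235:355];b=cv2.imread("pics/top0.png")[175:275,325-25:425+25]
a=cv2.resize(a,(400,400),interpolation=cv2.INTER_CUBIC)
b=cv2.resize(b,(400,267),interpolation=cv2.INTER_CUBIC)
b=cv2.copyMakeBorder(b,0,133,0,0,cv2.BORDER_CONSTANT)
cv2.imwrite("pics/c1.png",np.hstack([a,b]))
K=tri([ray("side",(314,191)),ray("top",(387,231))]);print("knob",K.round(1))
print("top z141",atz("top",(387,231),141).round(1),"side",atz("side",(314,190),141).round(1))
P=tri([ray("side",(297,232)),ray("top",(346,220))]);print("pin",P.round(1))
print("vialb",atz("top",(431,242),50).round(1))
```

```text
knob [ 475.9 -108.6  132.8]
top z141 [ 472.7 -107.5  141. ] side [ 476.9 -104.1  141. ]
pin [506.5 -25.4  84.4]
vialb [ 467.2 -215.8   50. ]
```

View pics/c1.png

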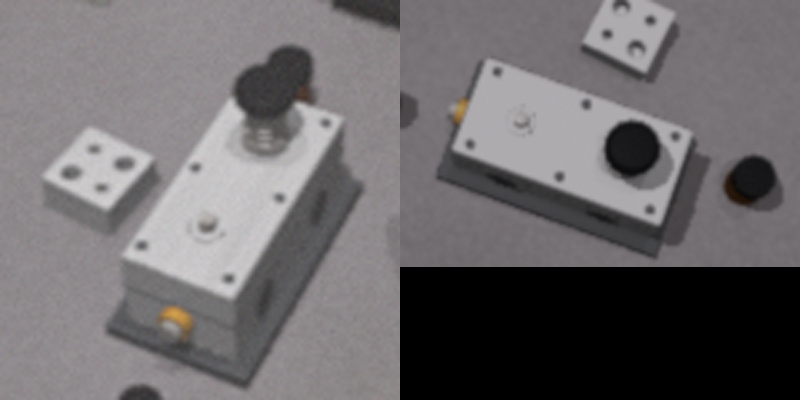

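The crop confirms the aluminium pump. The knob is at about (475,-106), the pin is the short stub 90 mm away, and vial_b is beyond the plunger. I'm moving over it now and shutting the fingers.

Emit:
step_arm([
  [[35,-30,0],0,0],
  [[35,-30,0],0,0],
  [[35,-30,0],0,0],
  [[35,-30,0],0,0],
  [[35,-30,0],0,0],
  [[35,-30,0],0,0],
  [[35,-30,0],0,0],
  [[35,-30,0],0,0],
  [[35,-30,0],0,0],
  [[35,-30,0],0,0],
  [[0,0,0],0,0],
  [[0,0,0],0,0],
], force=40)

```text
clock: 1.6
eef_pos: [457.4, -137.8, 401.6]
tcp_rot: [-3.137, 0.001, 0.426]
contact_force: [0.3, 0.6, 0.4]
opening: -0.0
```

```bash
cat > look.py <<'E'
from h import *
import sys
from scipy.spatial.transform import Rotation as Ro
s=sense();p=np.array(s["eef_pos"]);R=Ro.from_euler("xyz",s["tcp_rot"]).as_matrix()
print(s["clock"],p.round(1),np.round(s["tcp_rot"],3),s["opening"],np.round(s["contact_force"],1))
print("tip",(p+R@[0,0,173]).round(1))
def shift(T): print("shift tool",(R.T@(np.array(T)-p-R@[0,0,173])).round(1))
shift([475,-106,141])
m=camera_model("wrist");f=grab_frame("wrist");cv2.imwrite("pics/"+sys.argv[1],f)
np.save("pics/"+sys.argv[1]+".npy",m,allow_pickle=True)
print("knob px",np.round(proj("wrist",np.array([475,-106,141.]),m),1))
print("tip px",np.round(proj("wrist",p+R@[0,0,173],m),1))
E
python3 look.py w1.png
```

```text
1.6 [ 457.4 -137.8  401.6] [-3.137e+00  1.000e-03  4.260e-01] -0.00016292502370777252 [0.3 0.6 0.4]
tip [ 456.9 -137.2  228.6]
shift tool [ 29.5 -20.5  87.6]
knob px [290.4 200. ]
tip px [319.5 300.3]
```

View pics/w1.png

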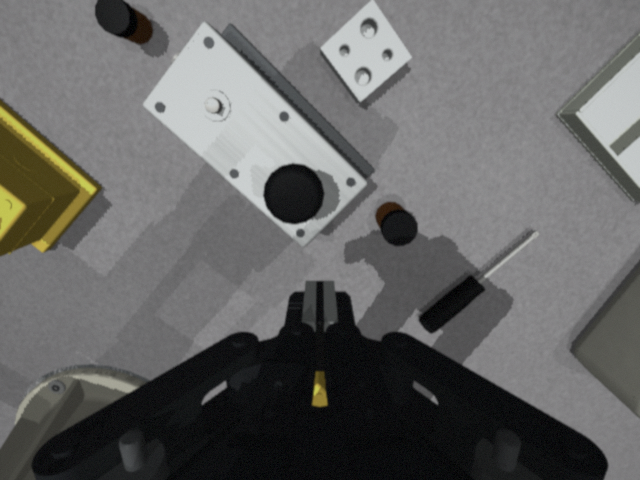

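The wrist view shows the knob at (293,194), a few pixels from the predicted (290,200). The shut fingertips are at about (320,290), and the pin is at (213,104).

Run:
```python
from h import *
m=np.load("pics/w1.png.npy",allow_pickle=True).item()
print(atz("wrist",(293,193.5),141,m).round(1))
K=tri([ray("wrist",(293,193.5),m),ray("side",(314.8,190.5)),ray("top",(387,230.5))]);print(K.round(1))
print("pin",tri([ray("wrist",(213,104),m),ray("side",(297,231.5)),ray("top",(346,220))]).round(1))
```

```text
[ 480.1 -105.9  141. ]
[ 476.4 -107.5  134.8]
pin [506.6 -22.9  89.6]
```

Emit:
step_arm([
  [[16,-10,20],0,0],
  [[15,-10,20],0,0],
  [[0,0,20],0,0],
  [[0,0,10],0,0],
  [[0,0,0],0,0],
  [[0,0,0],0,0],
])

```text
clock: 2.4
eef_pos: [476.5, -111.8, 330.7]
tcp_rot: [-3.139, 0.001, 0.416]
contact_force: [0.1, -0.7, 0.5]
opening: -0.002
```

```bash
python3 look.py w2.png
python3 - <<'E'
from h import *
f=grab_frame("side")[130:250,240:400];a=cv2.resize(f,(640,480),interpolation=cv2.INTER_CUBIC);cv2.imwrite("pics/s2.png",a)
w=cv2.imread("pics/w2.png");cv2.imwrite("pics/c2.png",cv2.resize(np.hstack([a,w]),(800,300)))
E
```

```text
2.4 [ 476.5 -111.8  330.7] [-3.139e+00  1.000e-03  4.160e-01] -0.0022729932476301803 [ 0.1 -0.7  0.5]
tip [ 476.2 -111.3  157.7]
shift tool [ 1.1 -5.3 16.7]
knob px [309.4 282.4]
tip px [319.4 300.2]
```

View pics/c2.png

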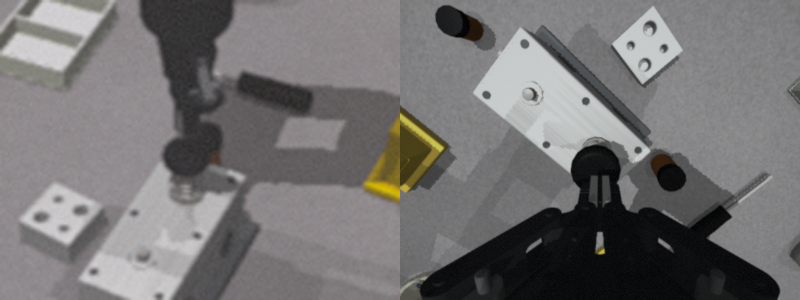

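Wrist close-up: the knob centre is at about (314,270) px and the shut fingertips' front edge is at row 283. The knob therefore lies about 6 mm farther along tool x and 3 mm along -y. I'll correct for that and press with the force in view.

Emit:
step_arm([
  [[6,-3,0],0,0],
  [[0,0,8],0,0],
  [[0,0,6],0,0],
  [[0,0,6],0,0],
  [[0,0,5],0,0],
  [[0,0,0],0,0],
])

```text
clock: 3.25
eef_pos: [481.8, -106.0, 305.7]
tcp_rot: [-3.14, -0.002, 0.417]
contact_force: [-2.3, -0.1, 9.1]
opening: 0.004
```

Contact with the expected force. Next is the rest of the stroke.

Emit:
step_arm([
  [[0,0,6],0,0],
  [[0,0,6],0,0],
  [[0,0,4],0,0],
  [[0,0,0],0,0],
])

```text
clock: 3.75
eef_pos: [481.9, -106.0, 290.8]
tcp_rot: [-3.14, -0.001, 0.417]
contact_force: [-2.8, 0.5, 12.2]
opening: 0.0
```

Emit:
step_arm([
  [[0,0,2],0,0],
  [[0,0,1],0,0],
])

```text
clock: 4.0
eef_pos: [481.9, -106.0, 288.7]
tcp_rot: [-3.14, -0.001, 0.417]
contact_force: [-3.8, 1.5, 14.4]
opening: 0.0
```

Emit:
step_arm([
  [[0,0,2],0,0],
  [[0,0,0],0,0],
])

```text
clock: 4.25
eef_pos: [481.9, -106.1, 288.9]
tcp_rot: [-3.14, -0.001, 0.417]
contact_force: [-3.7, 1.3, 12.1]
opening: -0.003
```

Emit:
step_arm([
  [[0,0,3],0,0],
])

```text
clock: 4.38
eef_pos: [482.1, -106.1, 288.0]
tcp_rot: [-3.14, -0.001, 0.417]
contact_force: [-15.1, 2.7, 56.9]
opening: -0.001
```

The stop is at TCP z≈288.5, where the force jumps. Next I release fully and then repeat the strokes.

Emit:
step_arm([
  [[0,0,-12],0,0],
  [[0,0,-12],0,0],
  [[0,0,-9],0,0],
  [[0,0,0],0,0],
  [[0,0,0],0,0],
])

```text
clock: 5.0
eef_pos: [481.8, -106.1, 321.8]
tcp_rot: [-3.14, -0.001, 0.417]
contact_force: [1.0, 0.2, 0.7]
opening: -0.003
```

Emit:
step_arm([
  [[0,0,10],0,0],
  [[0,0,10],0,0],
  [[0,0,9],0,0],
  [[0,0,2.5],0,0],
  [[0,0,1.5],0,0],
])

```text
clock: 5.62
eef_pos: [482.6, -106.2, 288.1]
tcp_rot: [-3.14, -0.001, 0.417]
contact_force: [-12.5, 1.7, 50.2]
opening: 0.0
```

Emit:
step_arm([
  [[0,0,-12],0,0],
  [[0,0,-12],0,0],
  [[0,0,-9],0,0],
  [[0,0,0],0,0],
  [[0,0,0],0,0],
  [[0,0,10],0,0],
  [[0,0,10],0,0],
  [[0,0,9],0,0],
  [[0,0,2.5],0,0],
  [[0,0,1],0,0],
  [[0,0,-12],0,0],
  [[0,0,-12],0,0],
  [[0,0,-9],0,0],
  [[0,0,0],0,0],
  [[0,0,0],0,0],
  [[0,0,10],0,0],
  [[0,0,10],0,0],
  [[0,0,9],0,0],
  [[0,0,2.5],0,0],
  [[0,0,1],0,0],
])

```text
clock: 8.12
eef_pos: [483.0, -106.4, 288.2]
tcp_rot: [-3.138, 0.002, 0.417]
contact_force: [-9.9, 1.8, 32.9]
opening: -0.0
```

Emit:
step_arm([
  [[0,0,-12],0,0],
  [[0,0,-12],0,0],
  [[0,0,-9],0,0],
  [[0,0,0],0,0],
  [[0,0,0],0,0],
])

```text
clock: 8.75
eef_pos: [482.6, -106.3, 319.4]
tcp_rot: [-3.136, 0.004, 0.417]
contact_force: [-0.3, -0.0, 0.2]
opening: -0.003
```

```bash
python3 look.py w3.png
python3 - <<'E'
from h import *
f=grab_frame("side");cv2.imwrite("pics/s3full.png",f);a=cv2.resize(f[150:270,240:340],(400,480),interpolation=cv2.INTER_CUBIC)
w=cv2.resize(cv2.imread("pics/w3.png")[40:340,120:370],(400,480),interpolation=cv2.INTER_CUBIC);cv2.imwrite("pics/c3.png",np.hstack([a,w]))
E
```

```text
8.75 [ 482.6 -106.3  319.4] [-3.136  0.004  0.417] -0.0032235127503533845 [-0.3 -0.   0.2]
tip [ 481.6 -105.7  146.5]
shift tool [-6.1 -2.4  5.5]
knob px [314.7 305.5]
tip px [319.4 300.3]
```

View pics/c3.png

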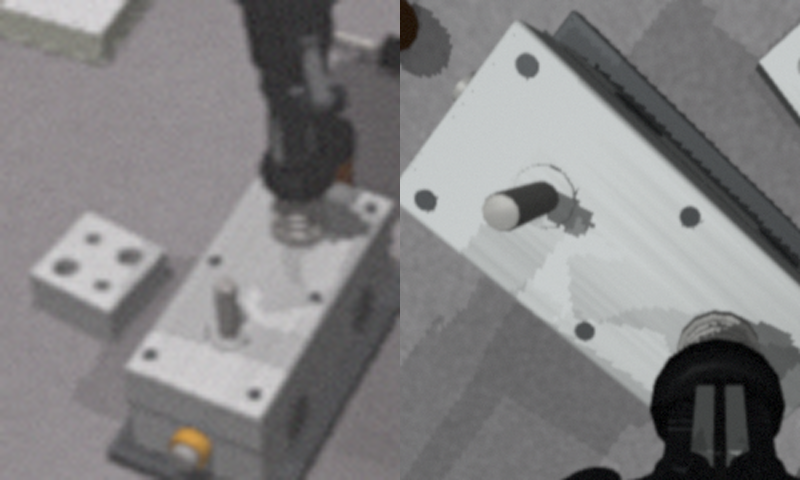

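After four strokes the pin stands well out: its top is at c3 (503,212) in the wrist view and (223,288) in the side view, with no dark ring visible yet. The fingers are centred on the knob. Extra strokes do no harm, so I'll do three more.

Emit:
step_arm([
  [[-1,0,9],0,0],
  [[0,0,9],0,0],
  [[0,0,9],0,0],
  [[0,0,2.5],0,0],
  [[0,0,1.5],0,0],
  [[0,0,-12],0,0],
  [[0,0,-12],0,0],
  [[0,0,-9],0,0],
  [[0,0,0],0,0],
  [[0,0,0],0,0],
  [[0,0,10],0,0],
  [[0,0,10],0,0],
  [[0,0,9],0,0],
  [[0,0,2.5],0,0],
  [[0,0,1],0,0],
])

```text
clock: 10.72
eef_pos: [482.7, -107.0, 288.2]
tcp_rot: [-3.136, 0.003, 0.417]
contact_force: [-9.3, 2.0, 34.7]
opening: -0.0
```

Emit:
step_arm([
  [[0,0,-12],0,0],
  [[0,0,-12],0,0],
  [[0,0,-9],0,0],
  [[0,0,0],0,0],
  [[0,0,0],0,0],
])

```text
clock: 11.35
eef_pos: [482.3, -106.9, 319.4]
tcp_rot: [-3.135, 0.005, 0.417]
contact_force: [0.9, 0.6, -0.3]
opening: -0.001
```

```bash
python3 look.py w4.png; python3 -c "
from h import *
cv2.imwrite('pics/s4full.png',grab_frame('side'))"
```

```text
11.35 [ 482.3 -106.9  319.4] [-3.135  0.005  0.417] -0.0013766054189549523 [ 0.9  0.6 -0.3]
tip [ 481.1 -106.1  146.5]
shift tool [-5.5 -2.6  5.5]
knob px [314.3 304.5]
tip px [319.4 300.3]
```

Emit:
step_arm([
  [[0,0,10],0,0],
  [[0,0,10],0,0],
  [[0,0,9],0,0],
  [[0,0,2.5],0,0],
  [[0,0,1.5],0,0],
])

```text
clock: 12.08
eef_pos: [483.1, -107.1, 288.1]
tcp_rot: [-3.136, 0.004, 0.417]
contact_force: [-13.0, 2.7, 42.1]
opening: -0.001
```

Emit:
step_arm([
  [[0,0,-12],0,0],
  [[0,0,-12],0,0],
  [[0,0,-9],0,0],
  [[0,0,0],0,0],
  [[0,0,0],0,0],
])

```text
clock: 12.7
eef_pos: [482.8, -107.0, 320.3]
tcp_rot: [-3.135, 0.005, 0.417]
contact_force: [-0.2, 0.9, -0.7]
opening: 0.0
```

```bash
python3 look.py w5.png
python3 - <<'E'
from h import *
cv2.imwrite('pics/s5full.png',grab_frame('side'))
g=lambda n:cv2.resize(cv2.imread(f"pics/{n}full.png")[195:265,270:320],(200,280),interpolation=cv2.INTER_CUBIC)
k=lambda n:cv2.resize(cv2.imread(f"pics/{n}.png")[40:340,120:370],(200,240),interpolation=cv2.INTER_CUBIC)
cv2.imwrite("pics/c5.png",np.vstack([np.hstack([g("s3"),g("s4"),g("s5")]),np.hstack([k("w3"),k("w4"),k("w5")])]))
E
```

```text
12.7 [ 482.8 -107.   320.3] [-3.135  0.005  0.417] 0.00026195214103900705 [-0.2  0.9 -0.7]
tip [ 481.6 -106.3  147.3]
shift tool [-5.9 -2.9  6.3]
knob px [313.8 304.2]
tip px [319.4 300.3]
```

View pics/c5.png

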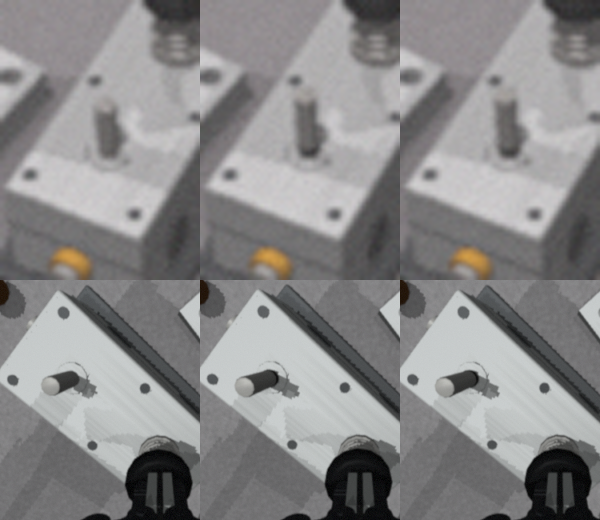

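The dark ring shows at the pin's foot after stroke 6, and the pin looks the same after stroke 7, so it is fully out. I'm retreating straight up for a final check.

Emit:
step_arm([
  [[0,0,-25],0,0],
  [[0,0,-40],0,0],
  [[0,0,-40],0,0],
  [[0,0,-20],0,0],
  [[0,0,0],0,0],
  [[0,0,0],0,0],
  [[0,0,0],0,0],
  [[0,0,0],0,0],
])

```text
clock: 13.8
eef_pos: [482.9, -107.4, 442.5]
tcp_rot: [-3.128, 0.013, 0.417]
contact_force: [0.6, 0.6, 0.9]
opening: -0.002
```

```bash
python3 look.py w6.png; python3 -c "
from h import *
m=camera_model('wrist');print(proj('wrist',np.array([480,-106,141.]),m))
a=cv2.resize(grab_frame('side')[140:280,230:360],(400,430),interpolation=cv2.INTER_CUBIC)
w=cv2.resize(cv2.imread('pics/w6.png'),(400,300));w=cv2.copyMakeBorder(w,0,130,0,0,cv2.BORDER_CONSTANT)
cv2.imwrite('pics/c6.png',np.hstack([a,w]))"
```

```text
13.8 [ 482.9 -107.4  442.5] [-3.128  0.013  0.417] -0.001882638480545126 [0.6 0.6 0.9]
tip [ 479.8 -106.2  269.5]
shift tool [ -2.6  -0.5 128.6]
knob px [318.9 226.5]
tip px [319.4 300.3]
(np.float64(321.3244803823147), np.float64(221.32689843960344))
```

View pics/c6.png

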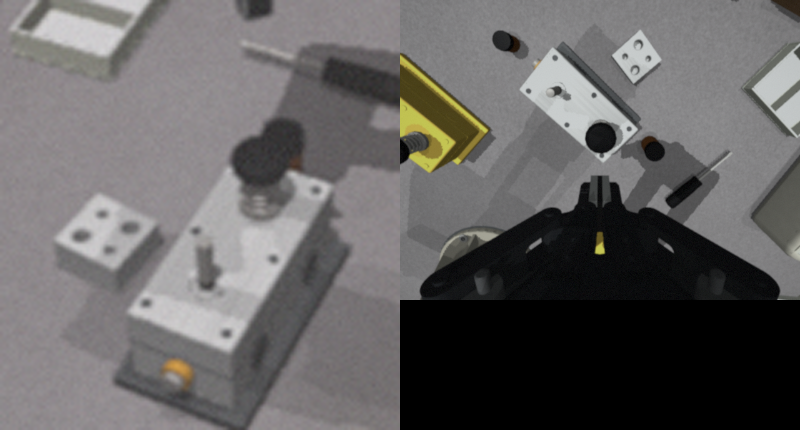

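The plunger is back up (knob at (258,160) in the crop, above its spring). The pin is out with the dark ring at (207,285), the hand is clear, and the bystanders have not moved.

```bash
python3 -c "
from rig import sign_off
print(sign_off())"
```

```text
the job is handed in; nothing more can be done
None
```

The aluminium pump is primed and the job is handed in at about 14 s on the robot's clock, against the 48 s limit. I pressed its plunger with the shut fingertips for seven full strokes, each down to the stop and each with a full return.

- **Pin:** after stroke 6 the dark ring showed at the pin's foot, and after stroke 7 the pictures looked the same, so it rises no further. I judged this by eye and did not measure the pin's height.
- **Finish:** the plunger is back up, the fingertips are about 128 mm above it, and the force reading is near zero. Nothing near the pump looked moved in the last pictures. The dish and tweezers were out of those views, but the arm never went near them.
- **Force:** pressing against the stop briefly read up to about 57 N vertically at the wrist, through the fingertips only. That is under the 120 N wrist limit. It is above the 40 N limit for the arm and gripper body, which I took not to cover the fingertips.
- **Disagreement:** the fixed cameras put the knob about 5 mm from where the wrist camera did, (475,-106) against (480,-106) mm. I used the wrist value and the fingers sat centred on the knob.

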